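# Put the probe thermometer away in its bench case and snap the cap on

### The arm

A 6-joint arm with a two-finger parallel gripper is mounted at the origin on the work surface. World frame = base frame: x ahead of the robot, y to its left, z up, the work surface at z = 0. Lengths are in mm, angles in rad, forces in N, time in s.
With the tool pointing down it reaches from about 275 to 1000 mm from the base axis. Payload 8.4 kg.
Tool frame: the origin (TCP) lies midway between the tips of the shut fingers; the grasp point (between the pads) lies 19 mm behind it; z points along the fingers, y is the line along which they close (so a half turn about z gives the same grasp; the last joint's range is limited). The gripper opens to 85 mm and grips with 20 to 120 N. Pads are 22 mm wide; open, the fingers measure 114 mm over their backs; the gripper's body (76 mm by 85 mm) begins 54 mm behind the grasp point. The pads swing forward as they close: fully open they stand 13 mm farther back than shut.
Start: joints at [-1.235, 0.353, 1.633, -0, 1.155, -0.002], TCP at [207.131, -589.682, 231.281] pointing down, gripper open.
Joint ranges: [-2.63, 2.63], [-0.92, 2.1], [0.06, 2.66], [-1.3, 4.44], [0, 2.69], [-3.02, 3.02]. Speed limits (rad/s): [2.22, 2.22, 2.79, 3.14, 3.14, 3.14].

### API

Orientations are given as [roll, pitch, yaw] about the fixed x, y, z axes, in that order (R = Rz(yaw) Ry(pitch) Rx(roll)).
In Python, from rig import r gives the robot as it stands.
- The arm moves only by the tool servo_tool, never from a script. Its argument "deltas" is a list of rows, each an object of numbers: "x", "y", "z": the shift along the world's x, y, z in mm; "rx", "ry", "rz": the turn, a rotation vector about the world's x, y, z in rad; "gripper": the gripper's target within -1 to 1 (fully open at 1, half-way at 0, shut at -1). A call has 1 to 10 rows; each row is the pose to reach, as a shift and turn from the pose commanded when the call began; what a row does not reach only later rows make up. A row lasts 1/10 s, in which the tool goes at most 50 mm and 8.59 degrees, less where a joint would pass 70% of its speed; a pose out of reach is approached as far as the arm can. A call with a gripper value outside its range is refused whole. The fingers move at their own pace and stop on an object; "newtons" is the grip in N (left out, the last holds). Time passes only in rows, so rows that repeat a pose let the fingers close. It gives the time, the measured TCP pose, the force, the opening and the grip force at its end, in the units of the state.
- r.sense(): the state, without advancing time (a new reading comes with each control period).
- r.grab_frame(name): name is "scene" or "top" or "wrist"; returns the picture (480x640x3 uint8, blue, green, red); there is no depth.
- r.camera_params(name): a dict with "mtx" (3x3 intrinsics, pixels), "D" ([k1, k2, p1, p2, k3] as OpenCV has them; the pictures are not rectified), "eye" and "orientation" of the camera in the world. Camera axes: x right, y down, z forward; pixel columns grow to the right and rows downward; lengths in mm; the calibration is good to about 2 mm. A picture is of the moment at which its call begins: read the wrist's pose just before it. camera_params takes no time and is no camera call; for the wrist camera it gives the pose at the moment of the call.
- r.sign_off(): hands the job in; it is judged then, once.
Trained networks look in the newest picture that a camera, given by its name, has taken for a name from the list of things; names that differ only in an ending like _2 or _b are one class to them, and where a whole thing is asked for, a point or a joint stands for the part that bears it (a point fixed in the world has none). Each returns a list of dicts, best first, with "conf" (0 to 1); they miss things now and then, are a little off and sometimes report something else, mostly with a low value. They report only what shows in the picture. A call takes as long as a camera call. They do not tell look-alikes from the thing itself.
- r.recognise(name, camera): "box" ([left, top, width, height] in pixels, round what is visible of it).
The state is a dict: "clock": time; "qpos": joint angles; "qvel": joint speeds; "joint_efforts": joint torques, N m; "eef_pos": TCP position; "tcp_rot": TCP orientation; "contact_force": force on the tool from outside, world axes, zero at the start; "wrist_torque": the same for the moment, N m; "opening": opening from 0.0 (shut) to 1.0 (fully open); "grasp_force": force on a finger pad.
Only numpy, scipy, OpenCV 4.12 (cv2) and the standard library are available. Lean on these libraries where they do the work, as an engineer would, in place of code of your own. Each camera call takes 0.05 s, during which the arm holds its last target. There are 200 camera calls.

### The job

Put the green pen thermometer away: take it from the steel drip stand and lower it stem-down into the blue bench case, well in before letting go so that it does not fall far, until its tip rests on the bottom. Then press the orange cap over it onto the mouth of the case, through the click and on until its rim sits flat on the collar, and finish with the gripper still on the cap, pressing it down firmly. Leave the mould, the bowl and the scraper where they are.

Things in the scene. Friction and masses are not known exactly. Their poses are not given: they have to be found in the camera images.
- thermo_center (a point): centre (75 mm above the tip) of the loose pen thermometer, 150 mm long, 45 g, z from tip to head: a steel stem 4 mm in diameter from 0 to 74 mm above the tip, then a green round body 17 mm in diameter up to 150 mm, with a white ring, a display and a domed head. At the start it stands upright in the drip stand, its body resting on the shelf, its stem through the hole
- thermo_tip (a point): lower tip of the thermometer's steel stem (75 mm below its centre)
- thermometer: the thermometer, origin at the lower tip of its stem, z up to the head
- drip_stand: fixed stand folded from sheet steel, origin under the centre of its foot: foot 90 x 70 mm; shelf 70 x 70 mm with its top 80 mm above the bench and a 9 mm hole on the vertical axis of the origin; back wall at the origin's +x side, all below the shelf
- case: fixed blue bench case for the thermometer, origin under the centre of its base, z up: steel base 96 mm in diameter and 10 mm high, blue tube 28 mm in outer diameter with its mouth 140 mm above the bench, and a collar 42 mm in diameter whose top face lies 20 mm below the mouth
- case_mouth (a point): centre of the case's open mouth, 140 mm above the bench; bore 22 mm in diameter; from 65 mm below the mouth it narrows like a funnel to 9 mm at the floor
- case_collar (a point): centre of the collar's top face, on the case's axis, 120 mm above the bench: the cap's rim sits here when home. Four bowed leaf springs above it stand out to 36 mm across; the cap's lip squeezes them in (the push rises to 5 to 12 N) until, some 8 mm short of home, it slips over their crowns: the click. From there the cap goes on easily down to the collar
- case_floor (a point): centre of the inner floor of the case, 128 mm below the mouth; a thermometer that rests on it stands 22 mm out of the mouth and may lean a degree or two
- cap_center (a point): centre (half-way up, 30 mm above the rim) of the loose orange cap, 60 mm tall, 35 g, z up, standing on the bench open end down. Skirt 42 mm in diameter and 26 mm high, above it a ribbed round grip 33 mm in diameter and 34 mm high, closed on top. Inside: a lip of 31 mm bore over the lowest 4 mm, a groove, and a cavity of 28 mm bore for the thermometer's head
- cap_rim (a point): centre of the cap's lower rim (30 mm below the cap's centre)
- cap: the cap, origin at the centre of its lower rim, z up
- mould: clear polycarbonate mould with three dark chocolate bars, 135 x 275 x 26 mm, lying loose on the bench, origin under its centre; not to be moved
- bowl: white ceramic bowl, 130 mm in diameter, 45 mm high, origin under its centre; not to be moved
- scraper: steel scraper with a black handle lying on the bench, 220 mm long, blade 110 mm wide, origin where handle and blade meet, blade towards its +x; not to be moved
Not all that is in view belongs to the job. Leave any pink look-alike of the thermometer alone.

How it is judged:
By the outcome, as a careful person would: the job done as asked, in the order asked, and still so for the second after the job is handed in, while the arm keeps its last pose, push and grip.
It also fails if it takes over 69 s, if anything falls off the work surface, if the arm or the gripper's body presses on something with over 40 N, if the wrist force passes 120 N, or if a joint passes its speed limit or range.

## Working session

There is one attempt and no reset: what is moved stays moved. The work goes in short steps, Python scripts to look and compute and a tool call to move; the robot and the scene stay as the last step left them, time stands still between calls to the robot, and variables do not carry over. Pictures are saved under pics/ and viewed, at most 10 in all, crops included, and the job is handed in when it is done.

Besides the shell and the picture viewer there is one more tool, called after "Emit:" in YAML: its name, and indented under it one key for each argument. servo_tool: Moves the arm, as the interface text tells. Its arguments: {"type":"object","properties":{"deltas":{"type":"array","items":{"type":"object","properties":{"x":{"type":"number"},"y":{"type":"number"},"z":{"type":"number"},"rx":{"type":"number"},"ry":{"type":"number"},"rz":{"type":"number"},"gripper":{"type":"number"}}}},"newtons":{"type":"number"}},"required":["deltas"]}

```bash
mkdir -p pics; ls; cat > h.py <<'E'
import numpy as np, cv2
from rig import r
from scipy.spatial.transform import Rotation as R
def cam(n):
    p=r.camera_params(n); o=np.array(p['orientation'],float)
    M=o if o.shape==(3,3) else R.from_euler('xyz',o).as_matrix()
    return np.array(p['mtx'],float),np.array(p['D'],float),np.array(p['eye'],float),M
def ray(c,uv):
    K,D,e,M=c
    q=cv2.undistortPoints(np.array([[uv]],float),K,D)[0,0]
    return e,M@np.array([q[0],q[1],1.])
def onz(c,uv,z):
    e,d=ray(c,uv); return e+d*(z-e[2])/d[2]
def proj(c,P):
    K,D,e,M=c
    return cv2.projectPoints(np.array(P,float).reshape(-1,3),cv2.Rodrigues(M.T)[0],-M.T@e,K,D)[0][:,0]
E
python3 - <<'E'
from h import *
a=r.grab_frame('scene'); 
names=['thermometer','drip_stand','case','cap','mould','bowl','scraper','case_mouth','case_collar','thermo_center','cap_center','thermo_tip']
for cn in ('scene','top'):
    im=r.grab_frame(cn); cv2.imwrite(f'pics/{cn}0.png',im)
    print(cn,r.camera_params(cn)['eye'],r.camera_params(cn)['orientation'])
    for n in names[:5]+['case_mouth']:
        print(n,[(np.round(x['box']).astype(int).tolist(),round(x['conf'],2)) for x in r.recognise(n,cn)[:4]])
print(r.sense())
E
```

```text
pics
scene [1190.21029199  678.15766869  957.29411385] [-2.31790931 -0.00439559  2.43323029]
thermometer [([440, 271, 14, 37], 0.79), ([412, 249, 10, 27], 0.58)]
drip_stand [([388, 260, 47, 54], 0.87), ([268, 189, 12, 22], 0.55)]
case [([331, 224, 35, 52], 0.96), ([265, 190, 11, 25], 0.6)]
cap [([263, 190, 14, 24], 0.57), ([412, 251, 9, 22], 0.24)]
mould [([208, 250, 113, 91], 0.94)]
case_mouth [([324, 222, 39, 55], 0.69)]
top [ 521.80374346    1.89393623 1122.48316605] [-3.06721815 -0.02278736 -1.57988094]
thermometer [([211, 297, 12, 10], 0.57), ([276, 258, 38, 40], 0.52), ([172, 309, 15, 8], 0.44), ([415, 269, 20, 15], 0.36)]
drip_stand [([205, 280, 40, 37], 0.87), ([209, 298, 16, 11], 0.23)]
case [([278, 260, 38, 37], 0.77)]
cap [([416, 267, 19, 13], 0.73)]
mould [([264, 151, 116, 67], 0.97)]
case_mouth [([277, 260, 35, 41], 0.92)]
{'clock': 0.75, 'qpos': array([-1.23538909e+00,  3.52966573e-01,  1.63340089e+00, -1.08018757e-05,
        1.15520454e+00, -2.38606418e-03]), 'qvel': array([-0.00023117, -0.00202646, -0.00095265,  0.00074494,  0.000197  ,
        0.00021134]), 'joint_efforts': array([ 3.37047612e-03, -6.05059719e+01, -3.42410839e+01,  2.85570677e-04,
        1.10675108e-03, -3.50484459e-05]), 'eef_pos': array([ 207.13447339, -589.68058609,  231.30147893]), 'tcp_rot': array([3.14157202e+00, 9.93174702e-06, 3.37797660e-01]), 'contact_force': array([-0.30854093, -0.80911688,  0.31655481]), 'wrist_torque': array([-0.01670528,  0.04441837, -0.03372367]), 'grasp_force': 0.0, 'opening': 0.9958486058183047}
```

```bash
python3 - <<'E'
from h import *
s=cv2.imread('pics/scene0.png');t=cv2.imread('pics/top0.png')
cs=cv2.resize(s[160:360,190:490],(800,533),interpolation=cv2.INTER_CUBIC)
cv2.imwrite('pics/c1.png',cs)
ct=cv2.resize(t[140:340,150:450],(800,533),interpolation=cv2.INTER_CUBIC)
cv2.imwrite('pics/c2.png',ct)
E
```

```text
(no output)
```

View pics/c1.png

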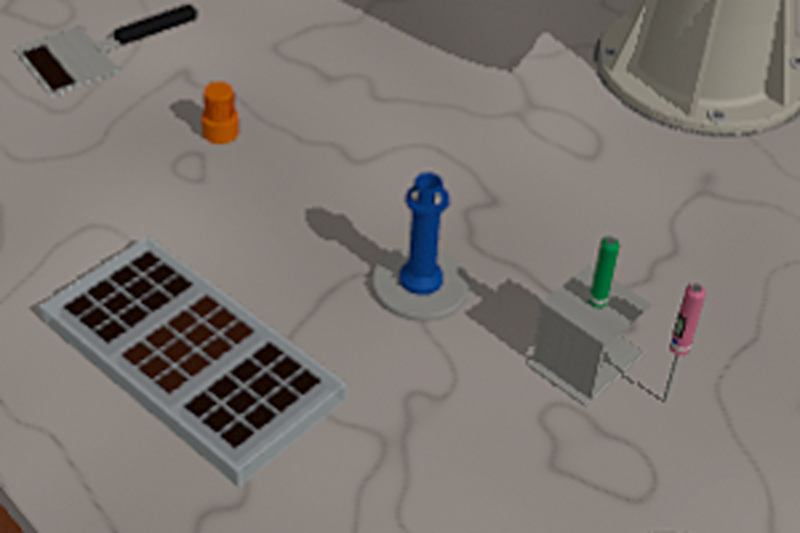

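View pics/c2.png

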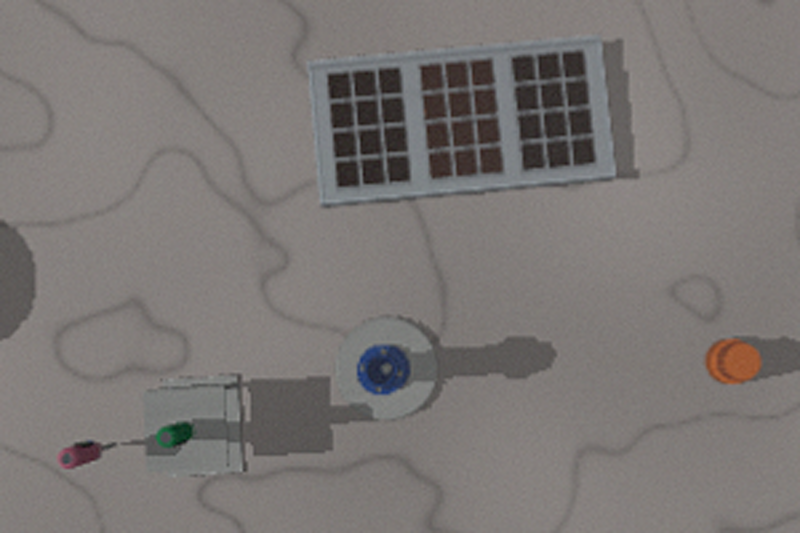

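Candidates for the thermometer in the scene image: the green one on the stand at about (417,263) and the pink one at about (449,279). The description says green, so that is my choice, and the crop confirms it stands on the steel shelf. The case is at (350,245) and the cap at (272,202). In the top image the green is at (214,303), the pink at (180,311), the case at (294,278) and the cap at (425,275).

```bash
cat > fit.py <<'E'
from h import *
from scipy.optimize import least_squares
def mask(im,col):
    h=cv2.cvtColor(im,cv2.COLOR_BGR2HSV)
    lo,hi={'green':((50,90,30),(85,255,255)),'pink':((150,60,60),(178,255,255)),'orange':((5,190,90),(20,255,255)),'blue':((105,120,30),(125,255,255))}[col]
    m=cv2.inRange(h,lo,hi); n,l,s,c=cv2.connectedComponentsWithStats(m)
    return (l==1+np.argmax(s[1:,4])).astype(np.uint8)
def cyl(xy,segs):
    a=np.linspace(0,2*np.pi,40)
    return [np.array([[xy[0]+rr*np.cos(t),xy[1]+rr*np.sin(t),z] for z in (z0,z1) for t in a]) for rr,z0,z1 in segs]
def render(c,xy,segs,S=8):
    im=np.zeros((480*S//2,640*S//2),np.uint8) if 0 else None
    m=np.zeros((480,640),np.uint8)
    for P in cyl(xy,segs):
        h=cv2.convexHull((proj(c,P)*16).astype(np.float32)).astype(np.int32)
        cv2.fillConvexPoly(m,h,255,cv2.LINE_AA,4)
    return m/255.
def fit(obs,segs,x0):
    # obs: list of (cam,mask)
    def f(x):
        o=[]
        for c,m in obs:
            w=render(c,x,segs); g=cv2.GaussianBlur(w-m,(0,0),2); o.append(g.ravel())
        return np.concatenate(o)
    s=least_squares(f,x0,diff_step=2e-3,x_scale=100.)
    return s.x,[ (np.argwhere(m).mean(0)-np.argwhere(render(c,s.x,segs)>.5).mean(0))[::-1] for c,m in obs]
SEG={'green':[(8.5,80,156)],'orange':[(21,0,26),(16.5,26,60)],'blue':[(14,10,140),(21,115,120),(18,122,138)]}
E
python3 - <<'E'
from fit import *
ims={n:cv2.imread(f'pics/{n}0.png') for n in('scene','top')}
C={n:cam(n) for n in ims}
for col,zc in(('green',120),('orange',30),('blue',90),('pink',120)):
    obs=[(C[n],mask(ims[n],col)) for n in ims]
    ys=[np.argwhere(m).mean(0)[::-1] for c,m in obs]
    x0=[onz(c,u,zc)[:2] for (c,m),u in zip(obs,ys)]
    print(col,np.round(x0,1).tolist(),[int(m.sum()) for c,m in obs])
    if col in SEG:
        x,e=fit(obs,SEG[col],np.mean(x0,0)); print('  ',x.round(1),np.round(e,2).tolist(),[np.round(fit([o],SEG[col],x)[0],1).tolist() for o in obs])
    else:
        (e1,d1),(e2,d2)=[ray(c,u) for (c,m),u in zip(obs,ys)]
        A=np.stack([d1,-d2],1);t=np.linalg.lstsq(A,e2-e1,rcond=None)[0];print(e1+t[0]*d1,e2+t[1]*d2)
E
```

```text
green [[454.8, 212.8], [456.9, 213.6]] [140, 76]
   [456.7 213.7] [[0.37, -0.9], [0.09, -0.1]] [[456.4, 213.7], [457.4, 212.8]]Traceback (most recent call last):
  File "<stdin>", line 5, in <module>
  File "fit.py", line 7, in mask
    return (l==1+np.argmax(s[1:,4])).astype(np.uint8)
                 ~~~~~~~~~^^^^^^^^^
    return _wrapfunc(a, 'argmax', axis=axis, out=out, **kwds)
    return bound(*args, **kwds)
ValueError: attempt to get argmax of an empty sequence
```

```bash
sed -i "s/((5,190,90),(20,255,255))/((4,150,60),(22,255,255))/" fit.py
python3 - <<'E'
from fit import *
ims={n:cv2.imread(f'pics/{n}0.png') for n in('scene','top')}
C={n:cam(n) for n in ims}
for n,uv in (('scene',(272,205)),('top',(425,275))):
    print(cv2.cvtColor(ims[n],cv2.COLOR_BGR2HSV)[uv[1],uv[0]])
ims['scene'][300:,:200]=0; ims['scene'][:,600:]=0
for col,zc in(('orange',30),('blue',90),('pink',120)):
    obs=[(C[n],mask(ims[n],col)) for n in ims]
    ys=[np.argwhere(m).mean(0)[::-1] for c,m in obs]
    x0=[onz(c,u,zc)[:2] for (c,m),u in zip(obs,ys)]
    print(col,np.round(ys),np.round(x0,1).tolist(),[int(m.sum()) for c,m in obs])
    if col in SEG:
        x,e=fit(obs,SEG[col],np.mean(x0,0)); print('  ',x.round(1),np.round(e,2).tolist(),[np.round(fit([o],SEG[col],x)[0],1).tolist() for o in obs])
    else:
        (e1,d1),(e2,d2)=[ray(c,u) for (c,m),u in zip(obs,ys)]
        A=np.stack([d1,-d2],1);t=np.linalg.lstsq(A,e2-e1,rcond=None)[0];print(e1+t[0]*d1,e2+t[1]*d2)
E
```

```text
[ 14 255 151]
[ 11 175 153]
orange [[232. 440.]
 [106.  69.]] [[1012.4, 251.8], [1033.9, 513.9]] [5785, 9974]
   [1062.8  399.6] [[nan, nan], [-46.2, 10.83]] [[1062.8, 399.6], [1064.6, 400.3]]
blue [[349. 249.]
 [293. 278.]] [[523.5, 57.9], [508.3, 43.5]] [509, 151]
   [510.4  45.5] [[-0.12, 3.12], [1.45, 0.77]] [[510.4, 45.5], [508.7, 42.7]]
pink [[449. 277.]
 [179. 311.]] [[439.2, 294.9], [440.0, 293.1]] [143, 91]
[438.74849711 294.6453656  119.54590844] [439.93183758 293.35583551 119.07478299]fit.py:26: RuntimeWarning: Mean of empty slice.
  return s.x,[ (np.argwhere(m).mean(0)-np.argwhere(render(c,s.x,segs)>.5).mean(0))[::-1] for c,m in obs]
  ret = um.true_divide(
```

Emit:
servo_tool:
  deltas:
    - {"x": 15,"y": 48,"z": 10,"rz": 0.13}
    - {"x": 30,"y": 95,"z": 20,"rz": 0.26}
    - {"x": 45,"y": 142,"z": 30,"rz": 0.39}
    - {"x": 60,"y": 190,"z": 40,"rz": 0.52}
    - {"x": 75,"y": 237,"z": 50,"rz": 0.65}
    - {"x": 90,"y": 284,"z": 60,"rz": 0.78}
    - {"x": 105,"y": 331,"z": 70,"rz": 0.91}
    - {"x": 120,"y": 378,"z": 80,"rz": 1.04}
    - {"x": 135,"y": 425,"z": 90,"rz": 1.17}
    - {"x": 150,"y": 472,"z": 90,"rz": 1.233}

```text
invalid input
```

```bash
python3 - <<'E'
from fit import *
s=r.sense(); print(s['clock'],s['eef_pos'],s['tcp_rot'],s['qpos'])
c=cam('wrist'); Rt=R.from_euler('xyz',s['tcp_rot']).as_matrix()
print('cam in tool',Rt.T@(c[2]-s['eef_pos']), (Rt.T@c[3]).round(2).tolist(), c[0][0,0])
for P in ([457,213,156],[509,43,140],[345,-245,60]): print(proj(c,P), (c[3].T@(np.array(P)-c[2])))
im=r.grab_frame('top'); t=cam('top'); print(onz(t,(425,273),30))
E
```

```text
0.75 [ 207.13447339 -589.68058609  231.30147893] [3.14157202e+00 9.93174702e-06 3.37797660e-01] [-1.23538909e+00  3.52966573e-01  1.63340089e+00 -1.08018757e-05
  1.15520454e+00 -2.38606418e-03]
cam in tool [ 7.93652204e+01  1.61719231e-02 -1.43122626e+02] [[-0.0, -0.95, -0.3], [1.0, -0.0, 0.0], [-0.0, -0.3, 0.95]] 345.3751292867032
[[1521.17019795 1075.58575669]] [-674.74780306 -468.56147286   79.20787983]
[[-307.44187054 -345.23189159]] [-497.13032163 -466.56432345   96.75899611]
[[ -64.97612769 -104.37916013]] [-279.75627916 -252.66606816  249.19279173]
[ 517.55790657 -276.08627468   30.        ]
```

Emit:
servo_tool:
  deltas:
    - {"x": 15,"y": 47,"z": 10,"rx": 0,"ry": 0,"rz": 0.13,"gripper": 1}
    - {"x": 30,"y": 94,"z": 20,"rx": 0,"ry": 0,"rz": 0.26,"gripper": 1}
    - {"x": 45,"y": 141,"z": 30,"rx": 0,"ry": 0,"rz": 0.39,"gripper": 1}
    - {"x": 60,"y": 188,"z": 40,"rx": 0,"ry": 0,"rz": 0.52,"gripper": 1}
    - {"x": 75,"y": 235,"z": 50,"rx": 0,"ry": 0,"rz": 0.65,"gripper": 1}
    - {"x": 90,"y": 282,"z": 60,"rx": 0,"ry": 0,"rz": 0.78,"gripper": 1}
    - {"x": 105,"y": 329,"z": 70,"rx": 0,"ry": 0,"rz": 0.91,"gripper": 1}
    - {"x": 120,"y": 376,"z": 80,"rx": 0,"ry": 0,"rz": 1.04,"gripper": 1}
    - {"x": 135,"y": 423,"z": 90,"rx": 0,"ry": 0,"rz": 1.17,"gripper": 1}
    - {"x": 150,"y": 470,"z": 90,"rx": 0,"ry": 0,"rz": 1.233,"gripper": 1}

```text
clock: 1.8
eef_pos: [357.2, -120.4, 322.9]
tcp_rot: [3.138, 0.001, 1.575]
contact_force: [1.3, -0.4, -0.1]
opening: 1.003
grasp_force: 0.0
```

Emit:
servo_tool:
  deltas:
    - {"x": 30,"y": 40,"z": 0,"rx": 0,"ry": 0,"rz": 0,"gripper": 1}
    - {"x": 55,"y": 80,"z": 0,"rx": 0,"ry": 0,"rz": 0,"gripper": 1}
    - {"x": 80,"y": 120,"z": 0,"rx": 0,"ry": 0,"rz": 0,"gripper": 1}
    - {"x": 105,"y": 160,"z": 0,"rx": 0,"ry": 0,"rz": 0,"gripper": 1}
    - {"x": 120,"y": 200,"z": 0,"rx": 0,"ry": 0,"rz": 0,"gripper": 1}
    - {"x": 120,"y": 200,"z": 0,"rx": 0,"ry": 0,"rz": 0,"gripper": 1}
    - {"x": 120,"y": 200,"z": 0,"rx": 0,"ry": 0,"rz": 0,"gripper": 1}

```text
clock: 2.5
eef_pos: [476.3, 78.8, 321.0]
tcp_rot: [-3.141, 0.0, 1.573]
contact_force: [-0.4, -0.4, 0.9]
opening: 1.002
grasp_force: 0.0
```

```bash
cat > look.py <<'E'
from fit import *
import sys
c=cam('wrist'); im=r.grab_frame('wrist'); cv2.imwrite(sys.argv[1],im)
print(r.sense()['eef_pos'],r.sense()['clock'])
for a in sys.argv[2:]:
    col,x,y=a.split(','); x0=[float(x),float(y)]
    m=mask(im,col); print(col,int(m.sum()),np.argwhere(m).mean(0)[::-1].round(1))
    x,e=fit([(c,m)],SEG[col],x0); print('  fit',x.round(1),np.round(e,2).tolist())
np.save(sys.argv[1]+'.npy',np.array(list(c),dtype=object),allow_pickle=True)
E
python3 look.py pics/w1.png green,457,213 blue,509,43; python3 - <<'E'
E
```

```text
[476.05692629  77.96735147 321.06245407] 2.55
green 442 [290.   57.4]
  fit [458.8 214. ] [[0.13, 0.73]]
blue 1713 [339.3 227.7]
  fit [508.6  49.3] [[-0.5, -1.63]]
```

View pics/w1.png

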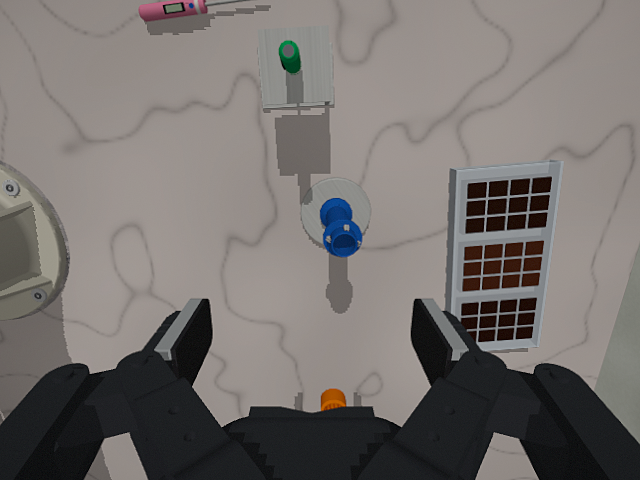

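The green thermometer's head is at (290,45) on the shelf, the case mouth at (343,237), the cap at (333,400), and the pink one lies apart at (170,10). I'm moving over the green one.

Emit:
servo_tool:
  deltas:
    - {"x": -5,"y": 40,"z": 0,"rx": 0,"ry": 0,"rz": 0,"gripper": 0.2}
    - {"x": -10,"y": 80,"z": -15,"rx": 0,"ry": 0,"rz": 0,"gripper": 0.2}
    - {"x": -15,"y": 115,"z": -40,"rx": 0,"ry": 0,"rz": 0,"gripper": 0.2}
    - {"x": -19,"y": 134,"z": -70,"rx": 0,"ry": 0,"rz": 0,"gripper": 0.2}
    - {"x": -19,"y": 134,"z": -100,"rx": 0,"ry": 0,"rz": 0,"gripper": 0.2}
    - {"x": -19,"y": 134,"z": -120,"rx": 0,"ry": 0,"rz": 0,"gripper": 0.2}
    - {"x": -19,"y": 134,"z": -120,"rx": 0,"ry": 0,"rz": 0,"gripper": 0.2}
    - {"x": -19,"y": 134,"z": -120,"rx": 0,"ry": 0,"rz": 0,"gripper": 0.2}

```text
clock: 3.35
eef_pos: [457.7, 211.1, 201.9]
tcp_rot: [3.142, 0.0, 1.569]
contact_force: [-0.6, 0.3, 0.4]
opening: 0.6
grasp_force: 0.0
```

```bash
python3 look.py pics/w2.png green,458,214
```

```text
[458.17609191 211.49898773 202.52322659] 3.4
green 1024 [310.3 242.4]
  fit [458.8 214.7] [[-0.22, -1.39]]
```

View pics/w2.png

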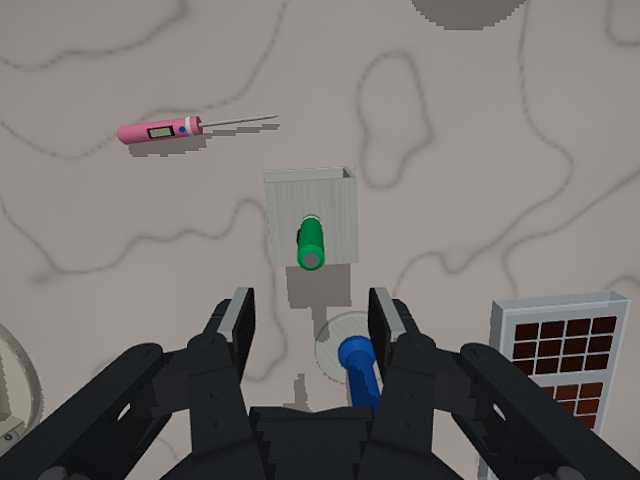

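Green head at (312,260), pink lying at (165,130) clear of the fingers, case lower right. Now I descend and grip.

Emit:
servo_tool:
  deltas:
    - {"x": 0.5,"y": 1,"z": -15,"rx": 0,"ry": 0,"rz": 0,"gripper": 0.2}
    - {"x": 0.5,"y": 1,"z": -35,"rx": 0,"ry": 0,"rz": 0,"gripper": 0.2}
    - {"x": 0.5,"y": 1,"z": -55,"rx": 0,"ry": 0,"rz": 0,"gripper": 0.2}
    - {"x": 0.5,"y": 1,"z": -70,"rx": 0,"ry": 0,"rz": 0,"gripper": 0.2}
    - {"x": 0.5,"y": 1,"z": -70,"rx": 0,"ry": 0,"rz": 0,"gripper": 0.2}
    - {"x": 0.5,"y": 1,"z": -70,"rx": 0,"ry": 0,"rz": 0,"gripper": 0.2}
    - {"x": 0.5,"y": 1,"z": -70,"rx": 0,"ry": 0,"rz": 0,"gripper": 0.2}
  newtons: 25

```text
clock: 4.1
eef_pos: [459.0, 213.3, 132.8]
tcp_rot: [3.139, -0.001, 1.57]
contact_force: [-0.5, 0.3, 0.0]
opening: 0.598
grasp_force: 0.0
```

```bash
python3 - <<'E'
from fit import *
c=np.load('pics/w2.png.npy',allow_pickle=True); print(onz(c,(312,260),155))
c=cam('wrist'); s=r.sense(); im=r.grab_frame('wrist'); cv2.imwrite('pics/w3.png',im); print(s['eef_pos'],s['contact_force'],s['opening'])
E
```

```text
[459.68230259 213.31821062 155.        ]
[459.01543593 213.34710483 132.79396456] [-0.53136186  0.25415336  0.03813091] 0.5980545974938558
```

View pics/w3.png

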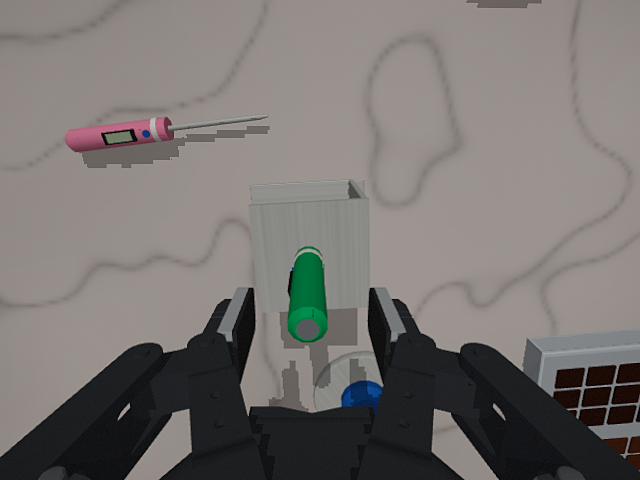

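Thermometer head at (308,328) lies midway between the pads (236 and 385). I'm closing.

Emit:
servo_tool:
  deltas:
    - {"x": 0,"y": 0,"z": 0,"rx": 0,"ry": 0,"rz": 0,"gripper": -1}
    - {"x": 0,"y": 0,"z": 0,"rx": 0,"ry": 0,"rz": 0,"gripper": -1}
    - {"x": 0,"y": 0,"z": 0,"rx": 0,"ry": 0,"rz": 0,"gripper": -1}
    - {"x": 0,"y": 0,"z": 0,"rx": 0,"ry": 0,"rz": 0,"gripper": -1}
    - {"x": 0,"y": 0,"z": 0,"rx": 0,"ry": 0,"rz": 0,"gripper": -1}
    - {"x": 0,"y": 0,"z": 0,"rx": 0,"ry": 0,"rz": 0,"gripper": -1}
    - {"x": 0,"y": 0,"z": 0,"rx": 0,"ry": 0,"rz": 0,"gripper": -1}
  newtons: 30

```text
clock: 4.85
eef_pos: [458.1, 213.3, 131.7]
tcp_rot: [3.141, -0.0, 1.571]
contact_force: [-1.0, -0.5, 5.6]
opening: 0.183
grasp_force: 29.6
```

Emit:
servo_tool:
  deltas:
    - {"x": 0,"y": 0,"z": 20,"rx": 0,"ry": 0,"rz": 0,"gripper": -1}
    - {"x": 0,"y": 0,"z": 60,"rx": 0,"ry": 0,"rz": 0,"gripper": -1}
    - {"x": 0,"y": 0,"z": 105,"rx": 0,"ry": 0,"rz": 0,"gripper": -1}
    - {"x": 0,"y": 0,"z": 150,"rx": 0,"ry": 0,"rz": 0,"gripper": -1}
    - {"x": 0,"y": -30,"z": 180,"rx": 0,"ry": 0,"rz": 0,"gripper": -1}
    - {"x": 0,"y": -65,"z": 180,"rx": 0,"ry": 0,"rz": 0,"gripper": -1}
    - {"x": 0,"y": -85,"z": 180,"rx": 0,"ry": 0,"rz": 0,"gripper": -1}
    - {"x": 0,"y": -95,"z": 180,"rx": 0,"ry": 0,"rz": 0,"gripper": -1}
    - {"x": 0,"y": -95,"z": 180,"rx": 0,"ry": 0,"rz": 0,"gripper": -1}
    - {"x": 0,"y": -95,"z": 180,"rx": 0,"ry": 0,"rz": 0,"gripper": -1}

```text
clock: 5.85
eef_pos: [457.9, 118.6, 311.0]
tcp_rot: [-3.141, -0.0, 1.57]
contact_force: [0.5, 0.3, -0.6]
opening: 0.183
grasp_force: 29.6
```

```bash
python3 - <<'E'
from fit import *
c=cam('wrist'); s=r.sense(); im=r.grab_frame('wrist'); cv2.imwrite('pics/w4.png',im); print(s['eef_pos'],s['contact_force'],s['opening'],s['grasp_force'])
np.save('pics/w4.png.npy',np.array(list(c),dtype=object),allow_pickle=True)
m=mask(im,'blue'); print(np.argwhere(m).mean(0)[::-1],np.argwhere(m).min(0)[::-1],np.argwhere(m).max(0)[::-1])
a=r.grab_frame('scene'); cv2.imwrite('pics/s4.png',a)
E
```

```text
[457.93620595 118.55463106 310.98676514] [ 0.48571677  0.2603299  -0.57694561] 0.18285211417389724 29.64499988593161
[355.10766807 262.83193277] [334 229] [378 296]
```

View pics/w4.png

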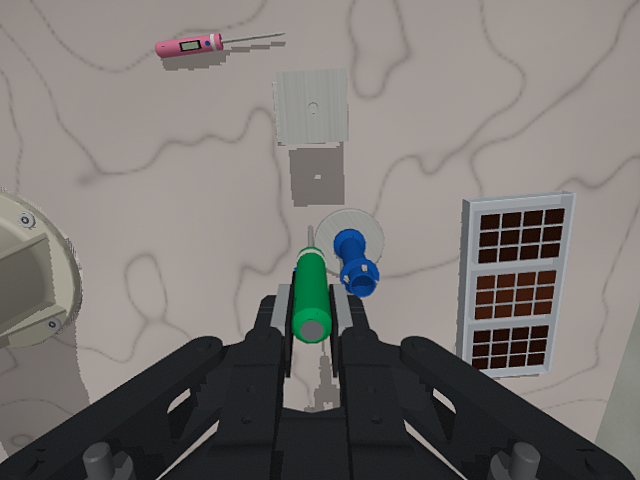

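```bash
python3 - <<'E'
from fit import *
im=cv2.imread('pics/w4.png'); c=np.load('pics/w4.png.npy',allow_pickle=True)
cr=cv2.resize(im[200:340,280:420],(560,560),interpolation=cv2.INTER_CUBIC)
def ring(z,rr,xy,col):
    a=np.linspace(0,2*np.pi,60); P=np.stack([xy[0]+rr*np.cos(a),xy[1]+rr*np.sin(a),0*a+z],1)
    cv2.polylines(cr,[((proj(c,P)-[280,200]+.5)*4*4).astype(np.int32)],True,col,1,cv2.LINE_AA,2)
xy=(509,46)
ring(140,14,xy,(255,255,255)); ring(140,11,xy,(255,255,255)); ring(120,21,xy,(0,255,255)); ring(10,48,xy,(0,0,255)); 
cv2.imwrite('pics/c4.png',cr)
print('head',onz(c,(314,329),336),'tip',onz(c,(311,228),186))
E
```

```text
head [460.61108353 120.35875964 336.        ] tip [459.22531441 117.41111081 186.        ]
```

View pics/c4.png

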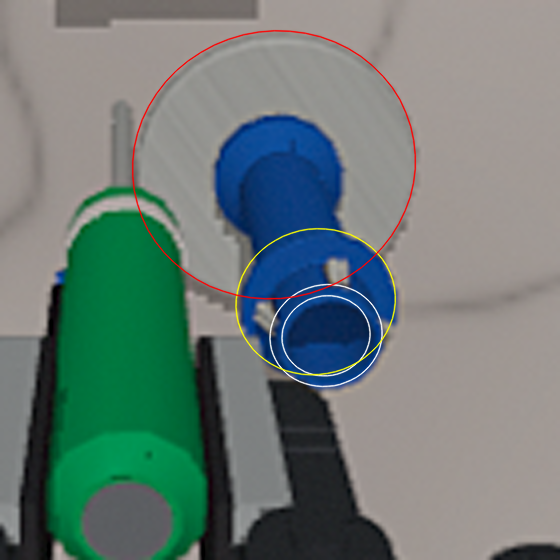

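Emit:
servo_tool:
  deltas:
    - {"x": 15,"y": -20,"z": 0,"rx": 0,"ry": 0,"rz": 0,"gripper": -1}
    - {"x": 30,"y": -42,"z": 0,"rx": 0,"ry": 0,"rz": 0,"gripper": -1}
    - {"x": 42,"y": -62,"z": 0,"rx": 0,"ry": 0,"rz": 0,"gripper": -1}
    - {"x": 50.5,"y": -74,"z": 0,"rx": 0,"ry": 0,"rz": 0,"gripper": -1}
    - {"x": 50.5,"y": -74,"z": -15,"rx": 0,"ry": 0,"rz": 0,"gripper": -1}
    - {"x": 50.5,"y": -74,"z": -30,"rx": 0,"ry": 0,"rz": 0,"gripper": -1}
    - {"x": 50.5,"y": -74,"z": -32,"rx": 0,"ry": 0,"rz": 0,"gripper": -1}
    - {"x": 50.5,"y": -74,"z": -32,"rx": 0,"ry": 0,"rz": 0,"gripper": -1}
    - {"x": 50.5,"y": -74,"z": -32,"rx": 0,"ry": 0,"rz": 0,"gripper": -1}

```text
clock: 6.85
eef_pos: [508.8, 44.5, 279.9]
tcp_rot: [3.141, -0.0, 1.571]
contact_force: [-0.5, -0.4, -1.0]
opening: 0.182
grasp_force: 29.7
```

```bash
python3 - <<'E'
from fit import *
c=cam('wrist'); s=r.sense(); im=r.grab_frame('wrist'); cv2.imwrite('pics/w5.png',im); print(s['eef_pos'],s['contact_force'],s['opening'],s['grasp_force'])
sc=r.grab_frame('scene'); cs=cam('scene'); cv2.imwrite('pics/s5.png',sc)
np.save('pics/w5.npy',np.array(list(c),dtype=object),allow_pickle=True)
def crop(im,c,x0,y0,w,h,S,xy):
    cr=cv2.resize(im[y0:y0+h,x0:x0+w],(w*S,h*S),interpolation=cv2.INTER_CUBIC)
    def ring(z,rr,xy,col):
        a=np.linspace(0,2*np.pi,60); P=np.stack([xy[0]+rr*np.cos(a),xy[1]+rr*np.sin(a),0*a+z],1)
        cv2.polylines(cr,[((proj(c,P)-[x0,y0]+.5)*S*4).astype(np.int32)],True,col,1,cv2.LINE_AA,2)
    ring(140,14,xy,(255,255,255)); ring(140,11,xy,(255,255,255)); ring(120,21,xy,(0,255,255)); ring(10,48,xy,(0,0,255))
    return cr
u=proj(c,[509,45,140])[0].astype(int); v=proj(cs,[509,45,150])[0].astype(int); print(u,v)
a=crop(im,c,u[0]-50,u[1]-100,100,150,4,(509,45)); b=crop(sc,cs,v[0]-25,v[1]-40,50,75,8,(509,45))
cv2.imwrite('pics/c5.png',np.hstack([a,b]))
E
```

```text
[508.76882968  44.49205621 279.87157097] [-0.46488209 -0.37737359 -0.97362667] 0.18186649357386483 29.67129187483806
[309 221] [350 225]
```

View pics/c5.png

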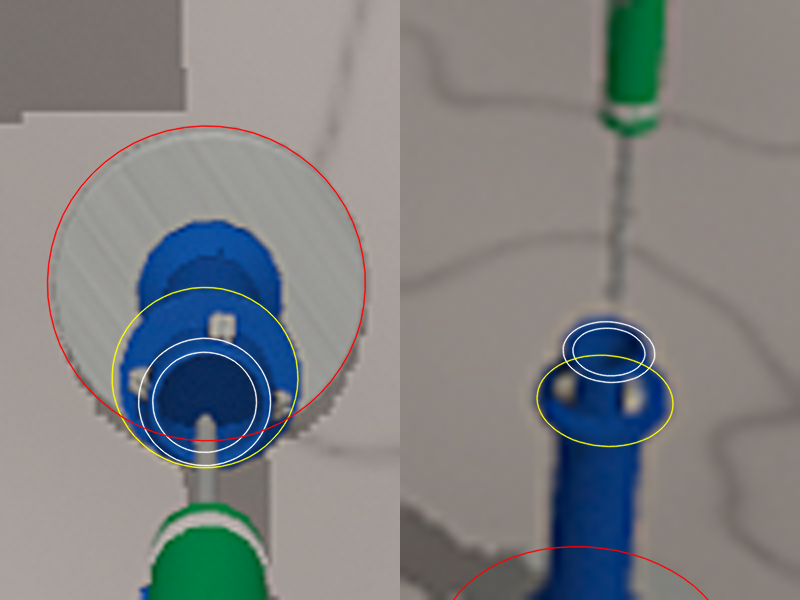

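```bash
python3 - <<'E'
from fit import *
c=np.load('pics/w5.npy',allow_pickle=True); cs=cam('scene')
def tri(a,b):
    (e1,d1),(e2,d2)=ray(c,a),ray(cs,b)
    t=np.linalg.lstsq(np.stack([d1,-d2],1),e2-e1,rcond=None)[0]; p,q=e1+t[0]*d1,e2+t[1]*d2
    return p.round(1),q.round(1)
W=lambda x,y:(259+x/4-.5,121+y/4-.5); S=lambda x,y:(350-25+(x-400)/8-.5,225-40+y/8-.5)
print('tip',tri(W(205,415),S(615,299)),onz(c,W(205,415),154),onz(cs,S(615,299),154))
print('bodybottom',tri(W(208,512),S(630,130)))
print('mouth',onz(c,W(210,403),140),onz(cs,S(604,351),140))
E
```

```text
tip (array([509.2,  48.7, 162.8]), array([510.2,  47.1, 163.2])) [509.20955783  46.22956201 154.        ] [502.3416437   39.73173003 154.        ]
bodybottom (array([509.9,  52.4, 228.8]), array([511.8,  49. , 230. ]))
mouth [510.21925243  44.89676361 140.        ] [509.91697416  43.94532678 140.        ]
```

Emit:
servo_tool:
  deltas:
    - {"x": 1,"y": -2.5,"z": 0,"rx": 0,"ry": 0,"rz": 0,"gripper": -1}
    - {"x": 1,"y": -2.5,"z": -10,"rx": 0,"ry": 0,"rz": 0,"gripper": -1}
    - {"x": 1,"y": -2.5,"z": -25,"rx": 0,"ry": 0,"rz": 0,"gripper": -1}
    - {"x": 1,"y": -2.5,"z": -45,"rx": 0,"ry": 0,"rz": 0,"gripper": -1}
    - {"x": 1,"y": -2.5,"z": -62,"rx": 0,"ry": 0,"rz": 0,"gripper": -1}
    - {"x": 1,"y": -2.5,"z": -66,"rx": 0,"ry": 0,"rz": 0,"gripper": -1}
    - {"x": 1,"y": -2.5,"z": -66,"rx": 0,"ry": 0,"rz": 0,"gripper": -1}
    - {"x": 1,"y": -2.5,"z": -66,"rx": 0,"ry": 0,"rz": 0,"gripper": -1}

```text
clock: 7.75
eef_pos: [509.9, 41.6, 213.8]
tcp_rot: [3.141, -0.0, 1.571]
contact_force: [-0.6, 0.3, -0.6]
opening: 0.182
grasp_force: 29.7
```

```bash
python3 - <<'E'
from fit import *
c=cam('wrist'); s=r.sense(); im=r.grab_frame('wrist'); print(s['eef_pos'],s['contact_force'],s['opening'],s['grasp_force'])
sc=r.grab_frame('scene'); tp=r.grab_frame('top'); cs=cam('scene')
np.save('pics/w6.npy',np.array(list(c),dtype=object),allow_pickle=True)
def crop(im,c,x0,y0,w,h,S,xy):
    cr=cv2.resize(im[y0:y0+h,x0:x0+w],(w*S,h*S),interpolation=cv2.INTER_CUBIC)
    def ring(z,rr,xy,col):
        a=np.linspace(0,2*np.pi,60); P=np.stack([xy[0]+rr*np.cos(a),xy[1]+rr*np.sin(a),0*a+z],1)
        cv2.polylines(cr,[((proj(c,P)-[x0,y0]+.5)*S*4).astype(np.int32)],True,col,1,cv2.LINE_AA,2)
    ring(140,14,xy,(255,255,255)); ring(120,21,xy,(0,255,255))
    return cr
u=proj(c,[510,44,140])[0].astype(int); v=proj(cs,[510,44,150])[0].astype(int); print(u,v)
a=crop(im,c,u[0]-50,u[1]-75,100,150,4,(510,44)); b=crop(sc,cs,v[0]-25,v[1]-50,50,75,8,(510,44))
cv2.imwrite('pics/c6.png',np.hstack([a,b]))
E
```

```text
[509.86277524  41.60134571 213.82895952] [-0.56131407  0.25939056 -0.58047885] 0.18244253679860253 29.664668278419413
[309 244] [350 225]
```

View pics/c6.png

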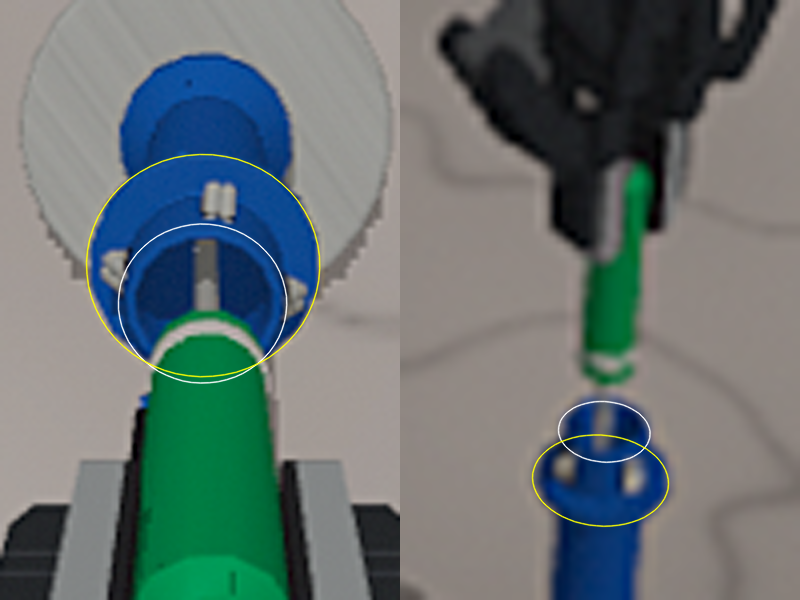

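Both views show the stem inside the mouth, centred (wrist crop 206 against mouth 206, scene crop 604 against 604). I'm lowering further.

Emit:
servo_tool:
  deltas:
    - {"x": 0,"y": 0,"z": -6,"rx": 0,"ry": 0,"rz": 0,"gripper": -1}
    - {"x": 0,"y": 0,"z": -13,"rx": 0,"ry": 0,"rz": 0,"gripper": -1}
    - {"x": 0,"y": 0,"z": -20,"rx": 0,"ry": 0,"rz": 0,"gripper": -1}
    - {"x": 0,"y": 0,"z": -27,"rx": 0,"ry": 0,"rz": 0,"gripper": -1}
    - {"x": 0,"y": 0,"z": -34,"rx": 0,"ry": 0,"rz": 0,"gripper": -1}
    - {"x": 0,"y": 0,"z": -40,"rx": 0,"ry": 0,"rz": 0,"gripper": -1}
    - {"x": 0,"y": 0,"z": -40,"rx": 0,"ry": 0,"rz": 0,"gripper": -1}

```text
clock: 8.6
eef_pos: [508.8, 41.6, 172.2]
tcp_rot: [-3.14, 0.0, 1.571]
contact_force: [-0.2, 0.5, -0.7]
opening: 0.183
grasp_force: 29.7
```

Emit:
servo_tool:
  deltas:
    - {"x": 0,"y": 0,"z": -7,"rx": 0,"ry": 0,"rz": 0,"gripper": -1}
    - {"x": 0,"y": 0,"z": -14,"rx": 0,"ry": 0,"rz": 0,"gripper": -1}
    - {"x": 0,"y": 0,"z": -20,"rx": 0,"ry": 0,"rz": 0,"gripper": -1}
    - {"x": 0,"y": 0,"z": -24,"rx": 0,"ry": 0,"rz": 0,"gripper": -1}
    - {"x": 0,"y": 0,"z": -28,"rx": 0,"ry": 0,"rz": 0,"gripper": -1}
    - {"x": 0,"y": 0,"z": -28,"rx": 0,"ry": 0,"rz": 0,"gripper": -1}

```text
clock: 9.2
eef_pos: [509.1, 41.6, 144.7]
tcp_rot: [-3.141, 0.0, 1.571]
contact_force: [0.1, 0.6, -0.5]
opening: 0.179
grasp_force: 29.7
```

```bash
python3 - <<'E'
from fit import *
c=cam('wrist'); s=r.sense(); im=r.grab_frame('wrist'); print(s['eef_pos'],s['contact_force'],s['opening'],s['grasp_force'])
sc=r.grab_frame('scene')
a=cv2.resize(im[180:380,240:400],(480,600)); b=cv2.resize(sc[170:270,325:378],(318,600),interpolation=cv2.INTER_CUBIC)
cv2.imwrite('pics/c7.png',np.hstack([a,b]))
E
```

```text
[509.08761035  41.57629386 144.69475377] [ 0.12873227  0.63407095 -0.53428681] 0.17940718100641445 29.664192456984892
```

View pics/c7.png

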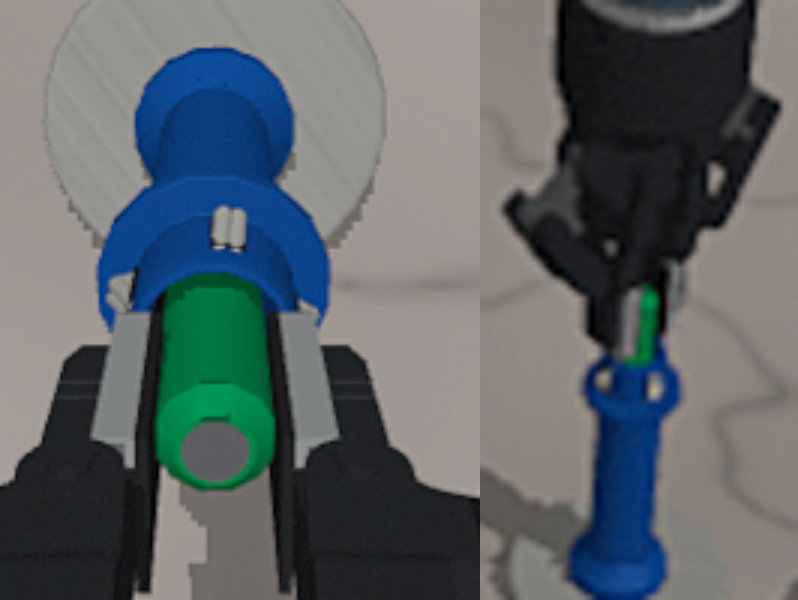

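Emit:
servo_tool:
  deltas:
    - {"x": 0,"y": 0,"z": -2,"rx": 0,"ry": 0,"rz": 0,"gripper": -1}
    - {"x": 0,"y": 0,"z": -3.5,"rx": 0,"ry": 0,"rz": 0,"gripper": -1}
    - {"x": 0,"y": 0,"z": -3.5,"rx": 0,"ry": 0,"rz": 0,"gripper": -1}
    - {"x": 0,"y": 0,"z": -3.5,"rx": 0,"ry": 0,"rz": 0,"gripper": -1}

```text
clock: 9.7
eef_pos: [509.4, 41.6, 141.8]
tcp_rot: [-3.142, -0.0, 1.571]
contact_force: [1.1, 0.3, -0.1]
opening: 0.187
grasp_force: 29.7
```

Emit:
servo_tool:
  deltas:
    - {"x": 0,"y": 0,"z": 0,"rx": 0,"ry": 0,"rz": 0,"gripper": -0.4}
    - {"x": 0,"y": 0,"z": 0,"rx": 0,"ry": 0,"rz": 0,"gripper": -0.2}
    - {"x": 0,"y": 0,"z": 0,"rx": 0,"ry": 0,"rz": 0,"gripper": 0}
    - {"x": 0,"y": 0,"z": 0,"rx": 0,"ry": 0,"rz": 0,"gripper": 0.2}
    - {"x": 0,"y": 0,"z": 30,"rx": 0,"ry": 0,"rz": 0,"gripper": 0.2}
    - {"x": 0,"y": 0,"z": 70,"rx": 0,"ry": 0,"rz": 0,"gripper": 0.2}
    - {"x": 0,"y": 0,"z": 110,"rx": 0,"ry": 0,"rz": 0,"gripper": 0.5}
    - {"x": 0,"y": -45,"z": 120,"rx": 0,"ry": 0,"rz": 0,"gripper": 0.5}
    - {"x": 0,"y": -90,"z": 120,"rx": 0,"ry": 0,"rz": 0,"gripper": 0.5}
    - {"x": 0,"y": -90,"z": 120,"rx": 0,"ry": 0,"rz": 0,"gripper": 0.5}

```text
clock: 10.7
eef_pos: [509.6, -52.4, 262.6]
tcp_rot: [3.14, 0.002, 1.568]
contact_force: [0.2, 1.0, -0.5]
opening: 0.746
grasp_force: 0.0
```

```bash
python3 - <<'E'
from fit import *
c=cam('wrist'); s=r.sense(); im=r.grab_frame('wrist'); print(s['eef_pos'],s['contact_force'],s['opening'],s['qpos'])
cv2.imwrite('pics/w8.png',im); np.save('pics/w8.npy',np.array(list(c),dtype=object),allow_pickle=True)
sc=r.grab_frame('scene'); cs=cam('scene'); tp=r.grab_frame('top'); ct=cam('top'); cv2.imwrite('pics/t8.png',tp);cv2.imwrite('pics/s8.png',sc)
m=mask(im,'green'); print('green wrist',m.sum(), [onz(c,np.argwhere(m).mean(0)[::-1],z) for z in (152,)])
for n,i,cc,reg in (('scene',sc,cs,(180,225,255,290)),('top',tp,ct,(255,295,405,445)),('wrist',im,c,None)):
    j=i.copy()
    if reg: k=np.zeros_like(j); k[reg[0]:reg[1],reg[2]:reg[3]]=j[reg[0]:reg[1],reg[2]:reg[3]]; j=k
    m=mask(j,'orange'); print(n,m.sum(),np.argwhere(m).mean(0)[::-1]); print(fit([(cc,m)],SEG['orange'],[517,-276]))
im[:0]=0
a=im[140:440,120:520]
b=cv2.resize(sc[185:285,315:375],(180,300),interpolation=cv2.INTER_CUBIC)
cv2.imwrite('pics/c8.png',np.hstack([a,b]))
E
```

```text
[509.5886269  -52.35220981 262.57919472] [ 0.21885915  0.99984917 -0.45583949] 0.7458219041754752 [-1.04181315e-01  1.44448232e-01  1.83686253e+00 -1.83044498e-03
  1.15850605e+00 -1.00519941e-01]
green wrist 465 [array([512.74389232,  44.52841553, 152.        ])]
scene 257 [272.00389105 202.42023346]
(array([ 511.61414415, -275.79665539]), [array([ 0.17726566, -0.15871391])])
top 183 [426.57923497 275.44808743]
(array([ 511.81276209, -281.04056619]), [array([0.39741679, 0.09657228])])
wrist 1363 [313.40498899 366.38224505]
(array([ 513.74087352, -275.13597105]), [array([-0.01320472,  0.0183707 ])])
```

View pics/c8.png

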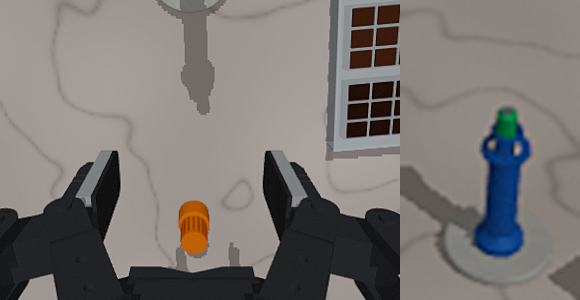

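The case now holds the thermometer: in the scene crop its green head stands a little out of the mouth at (508,122), and the cap is at about (193,228) in the wrist crop. I'm going over the cap.

Emit:
servo_tool:
  deltas:
    - {"x": 1,"y": -30,"z": -10,"rx": 0,"ry": 0,"rz": 0,"gripper": 0.5}
    - {"x": 2,"y": -65,"z": -25,"rx": 0,"ry": 0,"rz": 0,"gripper": 0.5}
    - {"x": 3,"y": -100,"z": -45,"rx": 0,"ry": 0,"rz": 0,"gripper": 0.5}
    - {"x": 3,"y": -140,"z": -65,"rx": 0,"ry": 0,"rz": 0,"gripper": 0.5}
    - {"x": 3,"y": -180,"z": -85,"rx": 0,"ry": 0,"rz": 0,"gripper": 0.5}
    - {"x": 3,"y": -210,"z": -110,"rx": 0,"ry": 0,"rz": 0,"gripper": 0.5}
    - {"x": 3,"y": -228,"z": -142,"rx": 0,"ry": 0,"rz": 0,"gripper": 0.5}
    - {"x": 3,"y": -228,"z": -142,"rx": 0,"ry": 0,"rz": 0,"gripper": 0.5}
    - {"x": 3,"y": -228,"z": -142,"rx": 0,"ry": 0,"rz": 0,"gripper": 0.5}
    - {"x": 3,"y": -228,"z": -142,"rx": 0,"ry": 0,"rz": 0,"gripper": 0.5}

```text
clock: 11.85
eef_pos: [513.4, -275.3, 120.9]
tcp_rot: [3.14, 0.0, 1.572]
contact_force: [-0.1, -0.1, -0.5]
opening: 0.754
grasp_force: 0.0
```

```bash
python3 - <<'E'
from fit import *
s=r.sense(); c=cam('wrist'); im=r.grab_frame('wrist'); print(s['eef_pos'],s['contact_force'],s['opening'])
m=mask(im,'orange'); P=np.argwhere(m); print(m.sum(),P.mean(0)[::-1],P.min(0)[::-1],P.max(0)[::-1]); print(fit([(c,m)],SEG['orange'],[513,-276]))
sc=cv2.imread('pics/s8.png'); cs=cam('scene'); m=mask(sc,'green'); P=np.argwhere(m); print('green scene rows',P.min(0),P.max(0),m.sum())
for xy in ((510,44.5),):
    for z in (140,150,162,170): print(z,proj(cs,[*xy,z])[0])
E
```

```text
[ 513.38360001 -275.26902942  120.91976227] [-0.09929874 -0.05104878 -0.54138465] 0.7536201303186632
3412 [309.60902696 239.47596717] [282 202] [337 277]
(array([ 513.95256933, -274.61054194]), [array([-0.10746788, -0.0088402 ])])
green scene rows [221 347] [230 353] 54
140 [350.13322544 228.5041585 ]
150 [350.37860292 225.42652839]
162 [350.67646453 221.6882921 ]
170 [350.87713527 219.16838311]
```

Emit:
servo_tool:
  deltas:
    - {"x": 0.5,"y": 0.7,"z": -25,"rx": 0,"ry": 0,"rz": 0,"gripper": 0.5}
    - {"x": 0.5,"y": 0.7,"z": -55,"rx": 0,"ry": 0,"rz": 0,"gripper": 0.5}
    - {"x": 0.5,"y": 0.7,"z": -80,"rx": 0,"ry": 0,"rz": 0,"gripper": 0.5}
    - {"x": 0.5,"y": 0.7,"z": -92,"rx": 0,"ry": 0,"rz": 0,"gripper": 0.5}
    - {"x": 0.5,"y": 0.7,"z": -92,"rx": 0,"ry": 0,"rz": 0,"gripper": 0.5}
    - {"x": 0.5,"y": 0.7,"z": -92,"rx": 0,"ry": 0,"rz": 0,"gripper": 0.5}

```text
clock: 12.5
eef_pos: [513.8, -275.7, 29.0]
tcp_rot: [3.14, 0.001, 1.571]
contact_force: [0.2, 0.7, 0.7]
opening: 0.753
grasp_force: 0.0
```

```bash
python3 - <<'E'
from fit import *
s=r.sense(); c=cam('wrist'); im=r.grab_frame('wrist'); print(s['eef_pos'],s['contact_force'],s['opening'])
m=mask(im,'orange'); P=np.argwhere(m); print(m.sum(),P.mean(0)[::-1],P.min(0)[::-1],P.max(0)[::-1]); print(fit([(c,m)],SEG['orange'],[513,-276]))
E
```

```text
[ 513.83358321 -275.72125732   28.98763742] [0.20964445 0.71413509 0.71992193] 0.7530396063621566
9988 [307.94373248 307.46305567] [264 239] [351 374]
(array([ 514.0097509 , -274.49090406]), [array([-0.17400423,  0.16757081])])
```

Emit:
servo_tool:
  deltas:
    - {"x": 0,"y": 1.2,"z": 0,"rx": 0,"ry": 0,"rz": 0,"gripper": 0.5}
    - {"x": 0,"y": 1.2,"z": 0,"rx": 0,"ry": 0,"rz": 0,"gripper": 0}
    - {"x": 0,"y": 1.2,"z": 0,"rx": 0,"ry": 0,"rz": 0,"gripper": -1}
    - {"x": 0,"y": 1.2,"z": 0,"rx": 0,"ry": 0,"rz": 0,"gripper": -1}
    - {"x": 0,"y": 1.2,"z": 0,"rx": 0,"ry": 0,"rz": 0,"gripper": -1}
    - {"x": 0,"y": 1.2,"z": 0,"rx": 0,"ry": 0,"rz": 0,"gripper": -1}
    - {"x": 0,"y": 1.2,"z": 0,"rx": 0,"ry": 0,"rz": 0,"gripper": -1}
    - {"x": 0,"y": 1.2,"z": 0,"rx": 0,"ry": 0,"rz": 0,"gripper": -1}
  newtons: 70

```text
clock: 13.35
eef_pos: [513.3, -274.7, 28.6]
tcp_rot: [3.141, 0.0, 1.571]
contact_force: [-2.0, 1.5, 8.0]
opening: 0.37
grasp_force: 69.1
```

Emit:
servo_tool:
  deltas:
    - {"x": 0,"y": 0,"z": 20,"rx": 0,"ry": 0,"rz": 0,"gripper": -1}
    - {"x": 0,"y": 0,"z": 60,"rx": 0,"ry": 0,"rz": 0,"gripper": -1}
    - {"x": 0,"y": 20,"z": 100,"rx": 0,"ry": 0,"rz": 0,"gripper": -1}
    - {"x": 0,"y": 50,"z": 140,"rx": 0,"ry": 0,"rz": 0,"gripper": -1}
    - {"x": -1,"y": 90,"z": 165,"rx": 0,"ry": 0,"rz": 0,"gripper": -1}
    - {"x": -2,"y": 130,"z": 185,"rx": 0,"ry": 0,"rz": 0,"gripper": -1}
    - {"x": -3,"y": 170,"z": 192,"rx": 0,"ry": 0,"rz": 0,"gripper": -1}
    - {"x": -3.7,"y": 210,"z": 192,"rx": 0,"ry": 0,"rz": 0,"gripper": -1}
    - {"x": -3.7,"y": 235,"z": 192,"rx": 0,"ry": 0,"rz": 0,"gripper": -1}
    - {"x": -3.7,"y": 240,"z": 192,"rx": 0,"ry": 0,"rz": 0,"gripper": -1}

```text
clock: 14.35
eef_pos: [508.9, -32.2, 220.0]
tcp_rot: [3.141, -0.001, 1.573]
contact_force: [0.0, -0.1, -1.0]
opening: 0.376
grasp_force: 69.3
```

Emit:
servo_tool:
  deltas:
    - {"x": 0,"y": 0,"z": 0,"rx": 0,"ry": 0,"rz": 0,"gripper": -1}
    - {"x": 0,"y": 0,"z": 0,"rx": 0,"ry": 0,"rz": 0,"gripper": -1}

```text
clock: 14.55
eef_pos: [509.3, -35.3, 219.7]
tcp_rot: [-3.142, 0.0, 1.571]
contact_force: [-0.5, 0.2, -0.6]
opening: 0.374
grasp_force: 69.3
```

```bash
python3 - <<'E'
from fit import *
s=r.sense(); c=cam('wrist'); im=r.grab_frame('wrist'); print(s['eef_pos'],s['contact_force'],s['opening'],s['grasp_force'])
cv2.imwrite('pics/w9.png',im); np.save('pics/w9.npy',np.array(list(c),dtype=object),allow_pickle=True)
m=mask(im,'blue'); P=np.argwhere(m); print('blue',m.sum(),P.min(0)[::-1],P.max(0)[::-1])
(u,v),rad=cv2.minEnclosingCircle(P[:,::-1].astype(np.float32)); print(u,v,rad,onz(c,(u,v),120))
h=cv2.convexHull(P[:,::-1].astype(np.int32)); e=cv2.fitEllipse(h); print(e,onz(c,e[0],120))
mm=np.zeros((480,640),np.uint8); cv2.fillConvexPoly(mm,h,1)
for seg in ([(21,119,120)],): print(fit([(c,mm)],seg,[510,44.5]))
g=mask(im,'green'); Q=np.argwhere(g); print('green',g.sum(),Q.mean(0)[::-1],fit([(c,g)],[(8.5,140,160)],[510,44.5]))
o=mask(im,'orange'); Q=np.argwhere(o); print('orange',o.sum(),Q.mean(0)[::-1],Q.min(0)[::-1],Q.max(0)[::-1])
t=s['eef_pos'][2]-28.6
print(fit([(c,o)],[(21,t,t+26),(16.5,t+26,t+60)],s['eef_pos'][:2]))
E
```

```text
[509.27413943 -35.26485449 219.73932239] [-0.51919608  0.21676259 -0.59192501] 0.3739808922450607 69.31416738778353
blue 2038 [280  91] [340 154]
310.5 122.5 32.16374206542969 [510.31520823  44.60498056 120.        ]
((310.5101623535156, 122.38524627685547), (61.042022705078125, 64.44063568115234), 3.544137716293335) [510.32206914  44.67816776 120.        ]
(array([510.34222789,  44.03647274]), [array([-0.072657  , -0.02497941])])
green 539 [315.70871985 120.61595547] (array([513.48853769,  45.23755851]), [array([-0.26824985,  0.04141002])])
orange 9720 [311.08569959 310.38045267] [269 241] [354 377]
(array([510.82937095, -35.01749324]), [array([-0.13001821,  0.69424121])])
```

Emit:
servo_tool:
  deltas:
    - {"x": 0,"y": 25,"z": 0,"rx": 0,"ry": 0,"rz": 0,"gripper": -1}
    - {"x": 0,"y": 50,"z": 0,"rx": 0,"ry": 0,"rz": 0,"gripper": -1}
    - {"x": 0,"y": 70,"z": 0,"rx": 0,"ry": 0,"rz": 0,"gripper": -1}
    - {"x": 0,"y": 79.5,"z": 0,"rx": 0,"ry": 0,"rz": 0,"gripper": -1}
    - {"x": 0,"y": 79.5,"z": 0,"rx": 0,"ry": 0,"rz": 0,"gripper": -1}
    - {"x": 0,"y": 79.5,"z": -10,"rx": 0,"ry": 0,"rz": 0,"gripper": -1}
    - {"x": 0,"y": 79.5,"z": -25,"rx": 0,"ry": 0,"rz": 0,"gripper": -1}
    - {"x": 0,"y": 79.5,"z": -40,"rx": 0,"ry": 0,"rz": 0,"gripper": -1}
    - {"x": 0,"y": 79.5,"z": -46,"rx": 0,"ry": 0,"rz": 0,"gripper": -1}
    - {"x": 0,"y": 79.5,"z": -46,"rx": 0,"ry": 0,"rz": 0,"gripper": -1}

```text
clock: 15.6
eef_pos: [508.5, 44.2, 172.6]
tcp_rot: [-3.139, 0.0, 1.57]
contact_force: [-1.0, -0.5, -0.1]
opening: 0.368
grasp_force: 69.3
```

Emit:
servo_tool:
  deltas:
    - {"x": 0,"y": 0,"z": 0,"rx": 0,"ry": 0,"rz": 0,"gripper": -1}

```text
clock: 15.7
eef_pos: [509.4, 44.6, 173.9]
tcp_rot: [3.142, 0.0, 1.57]
contact_force: [0.4, 0.6, -0.3]
opening: 0.372
grasp_force: 69.3
```

```bash
cat > chk.py <<'E'
from fit import *
s=r.sense(); c=cam('wrist'); im=r.grab_frame('wrist'); print(s['clock'],s['eef_pos'],s['contact_force'],s['opening'],s['grasp_force'])
def near(i,col,u,w=40):
    k=np.zeros_like(i); x,y=np.maximum(np.array(u,int)-w,0); k[y:y+2*w,x:x+2*w]=i[y:y+2*w,x:x+2*w]; return mask(k,col)
for n in ('scene','wrist'):
    i=im if n=='wrist' else r.grab_frame(n); cc=c if n=='wrist' else cam(n)
    cv2.imwrite(f"pics/k_{n}_{s['clock']:.2f}.png",i)
    for col,z in (('orange',170),('blue',120)):
        m=near(i,col,proj(cc,[510,44.5,z])[0],40 if n=='scene' else 130); P=np.argwhere(m); print(n,col,m.sum(),P.mean(0)[::-1].round(1),P.min(0)[::-1],P.max(0)[::-1])
        for y in range(P[:,0].min(),P[:,0].max()+1,4 if n=='scene' else 12):
            q=P[P[:,0]==y,1]; print('  ',y,q.min(),q.max(),(q.min()+q.max())/2,end=';')
        print()
cs=cam('scene')
print([proj(cs,[510,44.5,z])[0].round(1).tolist() for z in (10,60,110,145,175,205)])
E
python3 chk.py
```

```text
15.7 [509.42222973  44.56262049 173.89260225] [ 0.42245179  0.64431928 -0.29292859] 0.3718649992801629 69.32179268449545
scene orange 304 [352.8 218.7] [343 203] [359 231]
   203 352 355 353.5;   207 351 359 355.0;   211 351 359 355.0;   215 351 358 354.5;   219 350 359 354.5;   223 343 359 351.0;   227 343 358 350.5;   231 349 353 351.0;
scene blue 443 [348.5 251.7] [340 231] [357 270]
   231 343 344 343.5;   235 342 357 349.5;   239 345 355 350.0;   243 345 354 349.5;   247 344 353 348.5;   251 344 353 348.5;   255 344 353 348.5;   259 342 353 347.5;   263 340 355 347.5;   267 341 354 347.5;
wrist orange 9709 [311.1 310.4] [269 241] [353 377]
   241 302 319 310.5;   253 283 340 311.5;   265 276 347 311.5;   277 272 351 311.5;   289 276 346 311.0;   301 274 348 311.0;   313 272 351 311.5;   325 270 352 311.0;   337 269 353 311.0;   349 269 353 311.0;   361 276 346 311.0;   373 292 330 311.0;
wrist blue 2221 [310.  221.2] [277 193] [343 257]
   193 304 316 310.0;   205 290 331 310.5;   217 287 334 310.5;   229 291 330 310.5;   241 282 338 310.0;   253 278 343 310.5;
[[347.2, 265.6], [348.3, 252.0], [349.4, 237.5], [350.3, 227.0], [351.0, 217.6], [351.8, 207.9]]
```

Numbers agree: the cap skirt is centred over the case (scene 350.7 against 350.4 expected, wrist columns 311 and 310.5). I'm pressing down in small steps.

Emit:
servo_tool:
  deltas:
    - {"x": 0,"y": 0,"z": -3,"rx": 0,"ry": 0,"rz": 0,"gripper": -1}
    - {"x": 0,"y": 0,"z": -6,"rx": 0,"ry": 0,"rz": 0,"gripper": -1}
    - {"x": 0,"y": 0,"z": -9,"rx": 0,"ry": 0,"rz": 0,"gripper": -1}
    - {"x": 0,"y": 0,"z": -11,"rx": 0,"ry": 0,"rz": 0,"gripper": -1}
    - {"x": 0,"y": 0,"z": -11,"rx": 0,"ry": 0,"rz": 0,"gripper": -1}
  newtons: 90

```text
clock: 16.3
eef_pos: [509.0, 45.0, 162.4]
tcp_rot: [-3.141, 0.0, 1.571]
contact_force: [-0.5, 0.5, -0.3]
opening: 0.364
grasp_force: 89.0
```

Emit:
servo_tool:
  deltas:
    - {"x": 0,"y": 0,"z": -2,"rx": 0,"ry": 0,"rz": 0,"gripper": -1}
    - {"x": 0,"y": 0,"z": -3,"rx": 0,"ry": 0,"rz": 0,"gripper": -1}
    - {"x": 0,"y": 0,"z": -4,"rx": 0,"ry": 0,"rz": 0,"gripper": -1}
    - {"x": 0,"y": 0,"z": -4,"rx": 0,"ry": 0,"rz": 0,"gripper": -1}

```text
clock: 16.7
eef_pos: [509.4, 44.9, 158.8]
tcp_rot: [3.141, 0.0, 1.571]
contact_force: [0.4, -1.9, 2.1]
opening: 0.362
grasp_force: 89.6
```

Emit:
servo_tool:
  deltas:
    - {"x": 0,"y": 0,"z": -1,"rx": 0,"ry": 0,"rz": 0,"gripper": -1}
    - {"x": 0,"y": 0,"z": -2,"rx": 0,"ry": 0,"rz": 0,"gripper": -1}
    - {"x": 0,"y": 0,"z": -3,"rx": 0,"ry": 0,"rz": 0,"gripper": -1}
    - {"x": 0,"y": 0,"z": -4,"rx": 0,"ry": 0,"rz": 0,"gripper": -1}
    - {"x": 0,"y": 0,"z": -4,"rx": 0,"ry": 0,"rz": 0,"gripper": -1}

```text
clock: 17.2
eef_pos: [509.1, 44.9, 154.4]
tcp_rot: [-3.141, 0.0, 1.571]
contact_force: [0.7, -2.1, -1.6]
opening: 0.368
grasp_force: 89.1
```

Emit:
servo_tool:
  deltas:
    - {"x": 0,"y": 0,"z": -2,"rx": 0,"ry": 0,"rz": 0,"gripper": -1}
    - {"x": 0,"y": 0,"z": -4,"rx": 0,"ry": 0,"rz": 0,"gripper": -1}
    - {"x": 0,"y": 0,"z": -5,"rx": 0,"ry": 0,"rz": 0,"gripper": -1}
    - {"x": 0,"y": 0,"z": -6,"rx": 0,"ry": 0,"rz": 0,"gripper": -1}
    - {"x": 0,"y": 0,"z": -6,"rx": 0,"ry": 0,"rz": 0,"gripper": -1}

```text
clock: 17.7
eef_pos: [509.0, 45.1, 148.7]
tcp_rot: [-3.141, -0.0, 1.571]
contact_force: [-1.5, -1.5, 2.6]
opening: 0.364
grasp_force: 89.8
```

Emit:
servo_tool:
  deltas:
    - {"x": 0,"y": 0,"z": -0.5,"rx": 0,"ry": 0,"rz": 0,"gripper": -1}
    - {"x": 0,"y": 0,"z": -1,"rx": 0,"ry": 0,"rz": 0,"gripper": -1}
    - {"x": 0,"y": 0,"z": -1,"rx": 0,"ry": 0,"rz": 0,"gripper": -1}

```text
clock: 18.0
eef_pos: [509.0, 45.0, 148.7]
tcp_rot: [-3.141, -0.0, 1.571]
contact_force: [-6.6, -1.7, 14.0]
opening: 0.362
grasp_force: 91.2
```

Emit:
servo_tool:
  deltas:
    - {"x": -0.2,"y": 0,"z": -0.4,"rx": 0,"ry": 0,"rz": 0,"gripper": -1}
    - {"x": -0.4,"y": 0,"z": -0.8,"rx": 0,"ry": 0,"rz": 0,"gripper": -1}
    - {"x": -0.4,"y": 0,"z": -0.8,"rx": 0,"ry": 0,"rz": 0,"gripper": -1}
    - {"x": -0.4,"y": 0,"z": -0.8,"rx": 0,"ry": 0,"rz": 0,"gripper": -1}

```text
clock: 18.4
eef_pos: [509.0, 45.0, 148.6]
tcp_rot: [3.141, -0.0, 1.571]
contact_force: [-7.8, -1.5, 21.6]
opening: 0.367
grasp_force: 91.9
```

```bash
python3 chk.py; python3 -c "
from h import *
print(proj(cam('scene'),[[510,44.5,z] for z in (120,133,146,163,180)]).round(1).tolist())"
```

```text
18.4 [509.04664945  45.00854684 148.63513932] [-7.75745071 -1.45322627 21.61641337] 0.3673501918984323 91.94143306463957
scene orange 291 [352.4 226.7] [343 211] [359 239]
   211 351 354 352.5;   215 351 358 354.5;   219 351 358 354.5;   223 351 358 354.5;   227 350 358 354.0;   231 343 358 350.5;   235 343 358 350.5;   239 351 352 351.5;
scene blue 354 [348.2 255.7] [340 238] [355 270]
   238 344 344 344.0;   242 345 354 349.5;   246 344 353 348.5;   250 344 353 348.5;   254 344 353 348.5;   258 343 353 348.0;   262 340 355 347.5;   266 340 355 347.5;   270 347 350 348.5;
wrist orange 9671 [311.  310.5] [269 241] [353 377]
   241 310 318 314.0;   253 283 339 311.0;   265 275 347 311.0;   277 272 350 311.0;   289 276 346 311.0;   301 274 348 311.0;   313 272 350 311.0;   325 270 351 310.5;   337 269 353 311.0;   349 270 352 311.0;   361 276 346 311.0;   373 291 330 310.5;
wrist blue 1886 [310.8 222. ] [285 199] [336 245]
   199 305 316 310.5;   211 289 332 310.5;   223 285 336 310.5;   235 288 334 311.0;
[[347.2, 265.6], [348.3, 252.0], [349.4, 237.5], [350.3, 227.0], [351.0, 217.6], [351.8, 207.9]]
[[349.7, 234.6], [350.0, 230.6], [350.3, 226.7], [350.7, 221.4], [351.1, 216.0]]
```

```bash
python3 -c "
from rig import r
s=r.sense(); print(s['clock'],s['contact_force']); print(r.sign_off())"
```

```text
18.5 [-7.47891785 -1.70060234 21.57106775]
the job is handed in; nothing more can be done
None
```

The green thermometer is in the case and the orange cap is clicked home on the collar, with the gripper still on it pressing at about 22 N; I handed in at 18.5 s. I viewed 11 pictures, one over the limit of 10.

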